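Hang the cover on the palette box and push its hinge pin home

ROBOT

A 7-joint arm with a two-finger parallel gripper is mounted at the origin on the work surface. World frame = base frame: x ahead of the robot, y to its left, z up, the work surface at z = 0. Lengths are in m, angles in rad, forces in N, time in s.
With the tool pointing down it reaches from about 0.4 to 0.9 m from the base axis. Payload 5.6 kg.
Tool frame: the origin (TCP) lies at the very end of the fingers, on their centre line; the grasp point (between the pads) lies 19 mm behind it; z points along the fingers, y is the line along which they close (so a half turn about z gives the same grasp; the last joint's range is limited). The gripper opens to 92 mm and grips with 3 to 60 N. Pads are 20 mm wide; open, the fingers measure 128 mm over their backs; the gripper's body (75 mm by 189 mm) begins 69 mm behind the grasp point.
Start: joints at [1.12, 0.468, -0.012, 1.603, 0.006, 1.071, -0.056], TCP at [0.258, -0.597, 0.215] pointing down, gripper open.
Joint ranges: [-2.53, 2.53], [-0.31, 2.02], [-1.57, 1.55], [0.28, 2.44], [-1.29, 4.43], [0.15, 1.84], [-2.92, 2.92]. Speed limits (rad/s): [2.57, 2.57, 3.14, 3.14, 3.14, 3.14, 3.14].

INTERFACE

Orientations are given as a unit quaternion [x, y, z, w].
In Python, from rig import * gives the robot as it stands.
- The arm moves only by the tool carry_out, never from a script. Its arguments are lists of equal length, an entry for each row: "offset": the shift along the tool's x, y, z in mm, a list of three; "rotation": the turn, a rotation vector about the tool's x, y, z in rad, a list of three; "grip": the closure in counts, from 0 (fully open) to 255 (shut). In form: {"offset": [[x, y, z], ...], "rotation": [[ax, ay, az], ...], "grip": [grip, ...]}. A call has 1 to 12 rows; each row shifts and turns the commanded pose from where the row before left it, along the tool's axes as they then stand; what a row does not reach is not made up. A row lasts 1/10 s, in which the tool goes at most 50 mm and 8.59 degrees, less where a joint would pass 70% of its speed; a pose out of reach is approached as far as the arm can. A call is refused whole if a number of a shift passes 50 or a number of a turn 0.15, either way. A call with a gripper value outside its range is refused whole. The fingers move at their own pace and stop on an object; "newtons" is the grip in N (left out, the last holds). Time passes only in rows, so rows that do not move let the fingers close. It gives the time, the measured TCP pose, the force, the opening and the grip force at its end, in the units of the state.
- state(): the state, without advancing time (a new reading comes with each control period).
- get_image(name): name is "scene" or "top" or "wrist"; returns a dict with "img" (384x512x3 uint8, blue, green, red), "fx", "fy", "cx", "cy" (pixels), "cam_to_world" (4x4, takes a point from camera to world coordinates); the wrist camera has in their place "tool_from_camera" (4x4, takes a point from camera to tool coordinates, whose origin is the TCP and whose axes are the flange's). Camera axes: x right, y down, z forward; pixel columns grow to the right and rows downward; lengths in m; the calibration is good to about 2 mm. A picture is of the moment at which its call begins: read the wrist's pose just before it. There is no depth.
- finish_job(): hands the job in; it is judged then, once.
The state is a dict: "time": time; "joint_pos": joint angles; "joint_vel": joint speeds; "tau": joint torques, N m; "position": TCP position; "ee_rot": TCP orientation; "ft_force": force on the tool from outside, world axes, zero at the start; "wrist_torque": the same for the moment, N m; "grip_width": finger opening in m; "gripper_force": force on a finger pad.
Only numpy, scipy, OpenCV 4.12 (cv2) and the standard library are available. Lean on these libraries where they do the work, as an engineer would, in place of code of your own. Each camera call takes 0.05 s, during which the arm holds its last target. There are 200 camera calls.

TASK

The loose blue cover lies on the palette box with its hinge tube dropped inside the tray. Lift it by its handle and hang it on the box so that its tube sits in line between the two hinge tubes behind the rear wall, then take the red-headed hinge pin from the brush rest and push it through all three tubes until its head bears firmly on the hinge. Feel your way and force nothing: do not drop the cover, do not jam the pin, leave the other things where they are and let go of everything at the end.

Things in the scene. Friction and masses are not known exactly. Their poses are not given: they have to be found in the camera images.
- palette_box: White enamelled palette box, 200 (x) x 150 (y) x 50 mm high, open on top, 3 mm walls; it stands fast on the bench. Origin: centre of its underside; z up, +x towards its rear (hinge) wall. A steel hinge plate with two tubes in line (20 mm outside, 12 mm bore, 32 mm long, along y) is screwed behind that wall: the left tube spans y = 48 to 80 mm, the right one -80 to -48 mm.
- hinge_mid (a point): Middle of the hinge line as drawn: 114.5 mm behind the box's centre, 53 mm above the bench; axes as the box. The plate sits on packing with slotted screw holes, so the real hinge may stand up to 4 mm off in box x, 3 mm in y and 2 mm in z; it is always parallel to box y and firm. 96 mm gap between the tubes; the right tube's outer end is closed, so the pin goes in from the left (+y).
- hinge_mouth (a point): Centre of the open outer (+y) end of the left hinge tube as drawn, 80 mm from the middle of the line; axes as the box: the pin goes in along -y. The real mouth may be up to 4 mm off in x, 3 mm in y and 2 mm in z, with the whole hinge. Both tubes have square edges, without a lead-in, so the pin's tip must find the left tube and may catch again on the right one.
- cover_handle (a point): Centre of the cover's wooden handle bar: 12 mm square, along the cover's y, 76 mm clear between its legs, 34 mm above the underside of the sheet (24 mm free below the bar). Axes are the cover's: z up, +x to its hinge edge. The cover is a blue 200 x 154 x 4 mm sheet, 0.3 to 0.55 kg; it balances at the handle. In place its underside lies on the box's rim, 50 mm up.
- cover_knuckle (a point): Centre of the cover's hinge tube (24 mm outside, wide 18 mm bore, 84 mm long along y), 102.5 mm behind the handle's centre and 31 mm below it. In place it lies at the middle of the drawn hinge line, with 6 mm of play to either side; it meets the rear wall 2.5 mm in front of that line. The wide bore runs loosely on the pin, and the cover may shift as the pin enters.
- pin_head (a point): Centre of the hinge pin's red square head, 18 x 18 mm, 40 mm long along the pin's y. The aluminium shank, 11 mm thick, 146 mm long, runs from the head to -y and ends in a 3 mm taper to 8.8 mm. 0.1 to 0.15 kg, balancing 12 mm ahead of the head. At the start it lies level, 41.5 mm above the bench, in notches of the brush rest, its head beyond the rest's end, free all round. Its tip may droop when held by the head.
- pin_shoulder (a point): Point on the pin's axis where shank meets head, 20 mm from the head's centre; it comes to the real hinge mouth when the pin is home.
- brush_rest: Wooden brush rest, 150 (x) x 80 (y) x 48 mm, fixed to the bench; origin at the centre of its underside. Pin and brush lie along its y in notches, 71 mm apart.
- brush_mid (a point): Paint brush of 9 mm thickness lying on the rest beside the pin; leave it.
- brush_pot_mid (a point): Perforated steel pot, 84 mm in diameter, with brushes standing in it to 235 mm high; leave it.
- paint_jar_mid (a point): Glass paint jar, 64 mm in diameter, 75 mm high; leave it.
- plastic_cup_mid (a point): Clear plastic cup, 84 mm in diameter, 95 mm high; leave it.
Mind the look-alikes: they are no part of the job. There is more than one size of the part that bears pin_head; the job needs the middle-sized.

How it is judged:
By the outcome, as a careful person would: the job done as asked, in the order asked, and still so for the second after the job is handed in, with the robot touching nothing.
It also fails if it takes over 72 s, if anything falls off the work surface, if the arm or the gripper's body presses on something with over 40 N, if the wrist force passes 120 N, or if a joint passes its speed limit or range.

## Working session

There is one attempt and no reset: what is moved stays moved. The work goes in short steps, Python scripts to look and compute and a tool call to move; the robot and the scene stay as the last step left them, time stands still between calls to the robot, and variables do not carry over. Pictures are saved under pics/ and viewed, at most 10 in all, crops included, and the job is handed in when it is done.

Besides the shell and the picture viewer there is one more tool, called after "Call:" as a command line: name --argument value ..., lists and objects as JSON in quotes. carry_out: Moves the arm, as the interface text tells. Its arguments: {"type":"object","properties":{"offset":{"type":"array"},"rotation":{"type":"array"},"grip":{"type":"array"},"newtons":{"type":"number"}},"required":["offset","rotation","grip"]}

```bash
ls; mkdir -p pics
python3 - <<'E'
from rig import *
import cv2
s=state(); print(s)
for n in ("scene","top"):
    d=get_image(n); cv2.imwrite(f"pics/{n}0.png",d["img"]); print(n,d["fx"],d["fy"],d["cx"],d["cy"],d["cam_to_world"])
d=get_image("wrist");print(d["tool_from_camera"])
E
```

```text
pics
{'time': 0.0, 'joint_pos': array([ 1.12001175,  0.46834208, -0.01160232,  1.60359424,  0.00604395,
        1.07141676, -0.05632438]), 'joint_vel': array([ 0.00067889, -0.00066695,  0.00064903,  0.00028764,  0.00069697,
       -0.00111533, -0.00046831]), 'tau': array([-1.07194654e-03, -5.20566809e+01, -1.28847061e-02, -2.43751413e+01,
       -5.65920607e-02,  1.74338749e-02,  1.35055870e-04]), 'position': array([ 0.25747159, -0.59620866,  0.21367531]), 'ee_rot': array([ 9.79292382e-01,  2.02449216e-01, -2.52704417e-04, -8.25684522e-04]), 'ft_force': array([0.15458145, 0.62464581, 0.62675613]), 'wrist_torque': array([0.02111826, 0.02798809, 0.00726217]), 'gripper_force': 0.0, 'grip_width': 0.09142085582416407}
scene 352.9294276592195 352.9294276592195 252.9317260675888 197.5907664910996 [[-0.78274225  0.4874364  -0.38693712  0.85946562]
 [ 0.62231896  0.61883359 -0.47933714  0.49914566]
 [ 0.00580331 -0.61599574 -0.78772811  0.83642822]
 [ 0.          0.          0.          1.        ]]
top 445.3415260320655 445.3415260320655 261.48692416748094 195.39714370191803 [[ 9.68884458e-04 -9.97432766e-01  7.16026466e-02  3.87118523e-01]
 [-9.99778494e-01  5.39218348e-04  2.10397795e-02  3.34600982e-02]
 [-2.10243749e-02 -7.16071713e-02 -9.97211306e-01  1.41465700e+00]
 [ 0.00000000e+00  0.00000000e+00  0.00000000e+00  1.00000000e+00]]
[[ 1.00172779e-03 -9.60507264e-01 -2.78253109e-01  7.85490569e-02]
 [ 9.99999115e-01  7.18412553e-04  1.12015434e-03  1.88320566e-04]
 [-8.76015859e-04 -2.78253984e-01  9.60507133e-01 -1.70721700e-01]
 [ 0.00000000e+00  0.00000000e+00  0.00000000e+00  1.00000000e+00]]
```

View pics/top0.png

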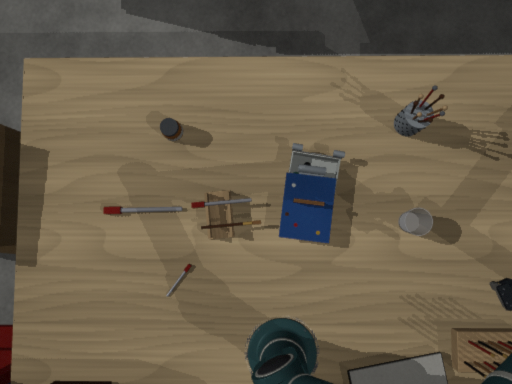

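View pics/scene0.png

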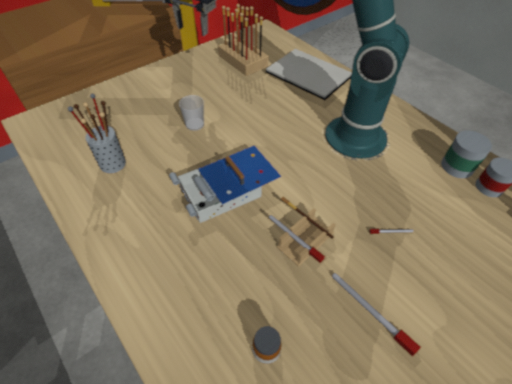

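The top view shows the box with its hinge tubes at about (297,148) and (339,154). The cover handle is at (310,202), and the middle-sized pin lies on the rest with its head at (198,205) and tip at (250,200). The scene view agrees: the cover lies flat, shifted forward, with its handle at (235,168).

```bash
cat > h.py <<'E'
from rig import *
import cv2, numpy as np
from scipy.spatial.transform import Rotation as R
def cam(n):
    s=state(); d=get_image(n)
    if n=="wrist":
        T=np.eye(4);T[:3,:3]=R.from_quat(s["ee_rot"]).as_matrix();T[:3,3]=s["position"]
        M=T@d["tool_from_camera"]
    else: M=d["cam_to_world"]
    return d,M
def ray(d,M,u,v,z):
    r=M[:3,:3]@[(u-d["cx"])/d["fx"],(v-d["cy"])/d["fy"],1]
    return M[:3,3]+r*(z-M[2,3])/r[2]
def proj(d,M,p):
    q=M[:3,:3].T@(np.asarray(p)-M[:3,3]); return d["fx"]*q[0]/q[2]+d["cx"],d["fy"]*q[1]/q[2]+d["cy"]
def togo(target,yaw):
    """shift in tool axes (mm) and rotation vector to reach target, tool down, tool y at world angle yaw"""
    s=state();C=R.from_quat(s["ee_rot"])
    y=np.array([np.cos(yaw),np.sin(yaw),0]);z=np.array([0,0,-1.]);x=np.cross(y,z)
    G=R.from_matrix(np.c_[x,y,z])
    print("shift",(C.inv().apply(np.asarray(target)-s["position"])*1000).round(1),"rot",(C.inv()*G).as_rotvec().round(4), "t",s["time"])
E
python3 - <<'E'
from h import *
d,M=cam("top")
for n,u,v,z in [("hL",297,148,.053),("hR",339,154,.053),("handle",310,202,.09),("hl",293,201,.09),("hr",327,204,.09),("cbl",281,237,.054),("cbr",329,242,.054),("head",198,205,.0415),("tip",250,200,.0415),("pot",408,122,0.08),("jar",171,128,.07)]: print(n,ray(d,M,u,v,z).round(3))
s=state();print(R.from_quat(s["ee_rot"]).as_matrix().round(3), d["img"].shape)
E
```

```text
hL [ 0.631 -0.047  0.053]
hR [ 0.612 -0.176  0.053]
handle [ 0.462 -0.083  0.09 ]
hl [ 0.465 -0.032  0.09 ]
hr [ 0.457 -0.133  0.09 ]
cbl [0.358 0.003 0.054]
cbr [ 0.343 -0.143  0.054]
head [0.456 0.259 0.042]
tip [0.471 0.098 0.042]
pot [ 0.705 -0.381  0.08 ]
jar [0.692 0.34  0.07 ]
[[ 0.918  0.396 -0.001]
 [ 0.396 -0.918  0.001]
 [-0.    -0.001 -1.   ]] (384, 512, 3)
```

```bash
cat >> h.py <<'E'
def plan(target,yaw,n):
    """print n equal rows (world-straight), tool down"""
    s=state();C=R.from_quat(s["ee_rot"])
    y=np.array([np.cos(yaw),np.sin(yaw),0]);z=np.array([0,0,-1.]);x=np.cross(y,z)
    rv=(C.inv()*R.from_matrix(np.c_[x,y,z])).as_rotvec()
    D=(np.asarray(target)-s["position"])*1000/n
    print("rot",(rv/n).round(4),"pos",s["position"].round(4),"t",round(s["time"],2),"F",s["ft_force"].round(1),"w",round(s["grip_width"],4))
    print([(C*R.from_rotvec(rv*k/n)).inv().apply(D).round(1).tolist() for k in range(n)])
E
python3 - <<'E'
from h import *
plan((0.45,-.07,.29),-.12,12)
E
```

```text
rot [-0.0001 -0.     -0.0869] pos [ 0.2576 -0.5964  0.214 ] t 0.2 F [ 0.9 -0.6 -0.8] w 0.092
[[32.1, -33.9, -6.3], [34.9, -31.0, -6.3], [37.5, -27.9, -6.3], [39.8, -24.5, -6.3], [41.7, -20.9, -6.3], [43.4, -17.2, -6.3], [44.7, -13.4, -6.3], [45.7, -9.5, -6.3], [46.4, -5.5, -6.3], [46.7, -1.4, -6.3], [46.6, 2.6, -6.3], [46.2, 6.7, -6.3]]
```

Call:
carry_out --offset '[[32,-34,-6],[35,-31,-6],[37,-28,-6],[40,-24,-6],[42,-21,-6],[43,-17,-6],[45,-13,-6],[46,-9,-6],[46,-5,-6],[47,-1,-6],[47,3,-6],[46,7,-6]]' --rotation '[[0,0,-0.087],[0,0,-0.087],[0,0,-0.087],[0,0,-0.087],[0,0,-0.087],[0,0,-0.087],[0,0,-0.087],[0,0,-0.087],[0,0,-0.087],[0,0,-0.087],[0,0,-0.087],[0,0,-0.087]]' --grip '[0,0,0,0,0,0,0,0,0,0,0,0]'

```text
time: 1.4
position: [0.4526, -0.0695, 0.2871]
ee_rot: [0.747, 0.665, 0.0, 0.0]
ft_force: [0.8, -0.4, 0.0]
grip_width: 0.0919
gripper_force: 0.0
```

Run:
```python
from h import *
plan((0.45,-.07,.29),-.12,1)
d,M=cam("wrist"); cv2.imwrite("pics/w1.png",d["img"]); print(M.round(3),d["fx"])
np.save("w1.npy",M)
```

```text
rot [0.0007 0.0006 0.0043] pos [ 0.4526 -0.0695  0.2871] t 1.4 F [ 0.8 -0.4  0. ] w 0.0919
[[-0.8, -2.5, -2.9]]
[[ 0.993 -0.11  -0.031  0.462]
 [-0.114 -0.954 -0.278  0.008]
 [ 0.001  0.279 -0.96   0.458]
 [ 0.     0.     0.     1.   ]] 309.2797784142434
```

View pics/w1.png

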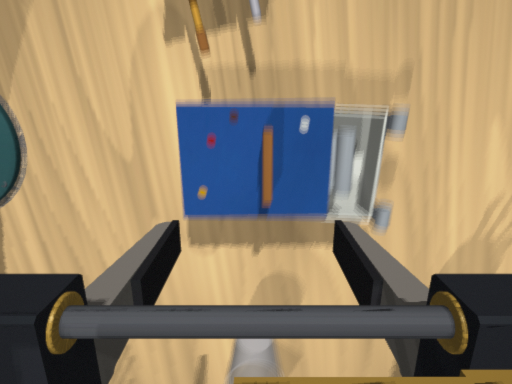

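The wrist view from above shows the handle bar from (268,127) to (266,207). The box's rear corners are at (387,107) and (371,220), and the hinge tubes are near (398,121) and (383,215).

Run:
```python
from h import *
d,M=cam("wrist"); cv2.imwrite("pics/w2.png",cv2.resize(d["img"][80:240,150:430],None,fx=2.85,fy=2.85,interpolation=cv2.INTER_CUBIC)); np.save("w2.npy",M)
print(M[:3,3].round(4),d["fx"],d["cx"],d["cy"])
for n,u,v,z in [("hA",268,127,.09),("hB",266,207,.09),("handle",267,166,.09),("tl",178,103,.054),("tr",334,102,.054),("bl",186,217,.054),("br",334,217,.054),("rearL",387,107,.05),("rearR",371,220,.05)]: print(n,ray(d,M,u,v,z).round(4))
```

```text
[0.4627 0.016  0.4594] 309.2797784142434 256.4686456897482 188.46807303253993
hA [ 0.4746 -0.016   0.09  ]
hB [ 0.4631 -0.1149  0.09  ]
handle [ 0.4692 -0.0624  0.09  ]
tl [0.3655 0.0221 0.054 ]
tr [0.5616 0.0034 0.054 ]
bl [ 0.3504 -0.1309  0.054 ]
br [ 0.5566 -0.1522  0.054 ]
rearL [ 0.6301 -0.0098  0.05  ]
rearR [ 0.6097 -0.1638  0.05  ]
```

View pics/w2.png

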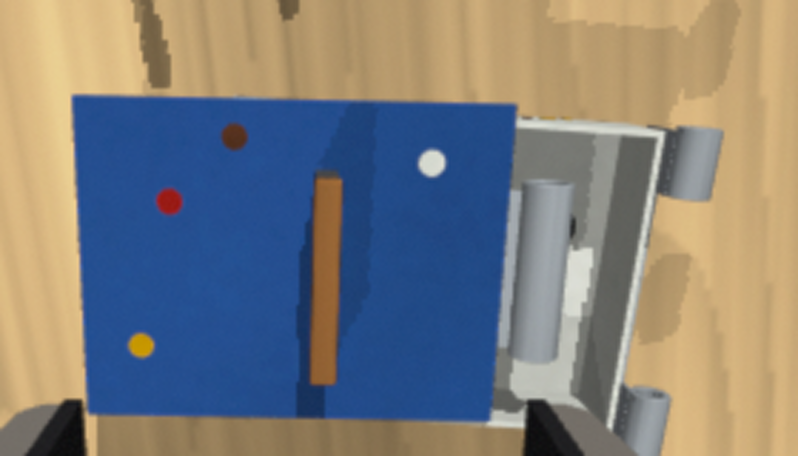

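The sharper crop shows the whole cover and its tube inside the tray. The handle's top face runs from (329,176) to (324,385), the left hinge tube lies around (690,160) and the right tube's inner end is near (648,392).

Run:
```python
from h import *
M=np.load("w2.npy"); d=dict(fx=309.28,fy=309.28,cx=256.47,cy=188.47)
f=lambda n,u,v,z: print(n,(ray(d,M,150+(u+.5)/2.85-.5,80+(v+.5)/2.85-.5,z)).round(4))
for a in [("hA",329,176,.09),("hB",324,385,.09),("tl",74,96,.054),("tr",517,104,.054),("br",490,421,.054),("bl",88,412,.054),("rearL",663,130,.05),("rearR",612,425,.05),("LtubeTop out",708,128,.063),("LtubeTop in",692,198,.063),("Rtubetop in",648,390,.063),("knuckA",549,181,.065),("knB",536,362,.065),("frontR?",520,118,.05)]: f(*a)
print(state()["position"],state()["time"])
```

```text
hA [ 0.4697 -0.0325  0.09  ]
hB [ 0.4587 -0.1249  0.09  ]
tl [0.3603 0.0099 0.054 ]
tr [ 0.5573 -0.0137  0.054 ]
br [ 0.5386 -0.1661  0.054 ]
bl [ 0.341  -0.1409  0.054 ]
rearL [ 0.6243 -0.0324  0.05  ]
rearR [ 0.6003 -0.1764  0.05  ]
LtubeTop out [ 0.639 -0.032  0.063]
LtubeTop in [ 0.6326 -0.0626  0.063 ]
Rtubetop in [ 0.6133 -0.1538  0.063 ]
knuckA [ 0.5678 -0.048   0.065 ]
knB [ 0.5595 -0.1332  0.065 ]
frontR? [ 0.5594 -0.0204  0.05  ]
[ 0.45426574 -0.06499213  0.28776027] 1.5
```

Run:
```python
from h import *
plan((.4642,-.0787,.066),-.12,6)
```

```text
rot [ 0.0005 -0.0003  0.0021] pos [ 0.4543 -0.065   0.2878] t 1.5 F [ 0.   0.3 -0. ] w 0.0917
[[-2.2, 1.8, 37.0], [-2.2, 1.8, 37.0], [-2.1, 1.8, 37.0], [-2.1, 1.9, 37.0], [-2.1, 1.9, 37.0], [-2.1, 1.9, 37.0]]
```

Call:
carry_out --offset '[[-4,4,40],[-4,4,40],[-4,3,40],[0,0,30],[0,0,0],[0,0,0]]' --rotation '[[0,0,0.004],[0,0,0.004],[0,0,0.004],[0,0,0],[0,0,0],[0,0,0]]' --grip '[0,0,0,0,0,0]'

```text
time: 2.1
position: [0.4618, -0.0848, 0.1369]
ee_rot: [0.752, 0.659, -0.0, -0.0]
ft_force: [0.3, -0.5, -0.2]
grip_width: 0.0916
gripper_force: 0.0
```

Run:
```python
from h import *
plan((.4642,-.0787,.066),-.12,1)
```

```text
rot [-0.0006 -0.0001 -0.0115] pos [ 0.4618 -0.0848  0.1369] t 2.1 F [ 0.3 -0.5 -0.2] w 0.0916
[[6.4, 1.6, 70.9]]
```

Call:
carry_out --offset '[[3,1,36],[3,1,35],[0,0,0],[0,0,0],[0,0,0],[0,0,0],[0,0,0],[0,0,0],[0,0,0]]' --rotation '[[0,0,-0.006],[0,0,-0.006],[0,0,0],[0,0,0],[0,0,0],[0,0,0],[0,0,0],[0,0,0],[0,0,0]]' --grip '[0,0,0,180,255,255,255,255,255]' --newtons 40

```text
time: 3.0
position: [0.4647, -0.079, 0.0659]
ee_rot: [0.748, 0.664, 0.0, 0.0]
ft_force: [0.1, 0.6, -0.1]
grip_width: 0.0462
gripper_force: 0.0
```

Run:
```python
from h import *
plan((.4642,-.0787,.066),-.12,1)
print(state()["gripper_force"])
```

```text
rot [0.0005 0.0002 0.0008] pos [ 0.4647 -0.079   0.0659] t 3.0 F [ 0.1  0.6 -0.1] w 0.0462
[[0.3, -0.5, -0.1]]
0.0
```

Call:
carry_out --offset '[[0,0,0],[0,0,0],[0,0,0],[0,0,0],[0,0,0],[0,0,0],[0,0,0],[0,0,-4],[0,0,-8],[0,0,-16],[0,0,-16],[0,0,-8]]' --rotation '[[0,0,0],[0,0,0],[0,0,0],[0,0,0],[0,0,0],[0,0,0],[0,0,0],[0,0,0],[0,0,0],[0,0,0],[0,0,0],[0,0,0]]' --grip '[255,255,255,255,255,255,255,255,255,255,255,255]' --newtons 40

```text
time: 4.2
position: [0.4652, -0.0789, 0.119]
ee_rot: [0.748, 0.664, 0.001, 0.001]
ft_force: [-0.3, -0.0, -4.4]
grip_width: 0.0117
gripper_force: 40.0
```

Call:
carry_out --offset '[[0,0,-8],[0,0,0],[0,0,0]]' --rotation '[[0,0,0],[0,0,0],[0,0,0]]' --grip '[255,255,255]'

```text
time: 4.5
position: [0.4642, -0.0789, 0.1253]
ee_rot: [0.748, 0.664, -0.0, -0.0]
ft_force: [-1.1, -0.1, -4.2]
grip_width: 0.0117
gripper_force: 40.0
```

Run:
```python
from h import *
s=state();print(s["position"],s["ft_force"],s["wrist_torque"],s["grip_width"],s["gripper_force"],s["time"])
d,M=cam("wrist");np.save("w3.npy",M);t,Mt=cam("top")
a=cv2.resize(d["img"],(640,480));b=cv2.resize(t["img"][130:260,180:350],(640,489))
cv2.imwrite("pics/w3.png",a)
e=d["img"][40:240,250:470];cv2.imwrite("pics/w3c.png",cv2.resize(e,None,fx=2.7,fy=2.7,interpolation=cv2.INTER_CUBIC))
```

```text
[ 0.46424867 -0.07893288  0.12533453] [-1.10157158 -0.12223184 -4.15332413] [-0.07114799 -0.07447891  0.0079845 ] 0.011736699753449898 39.998356103897095 4.5
```

View pics/w3.png

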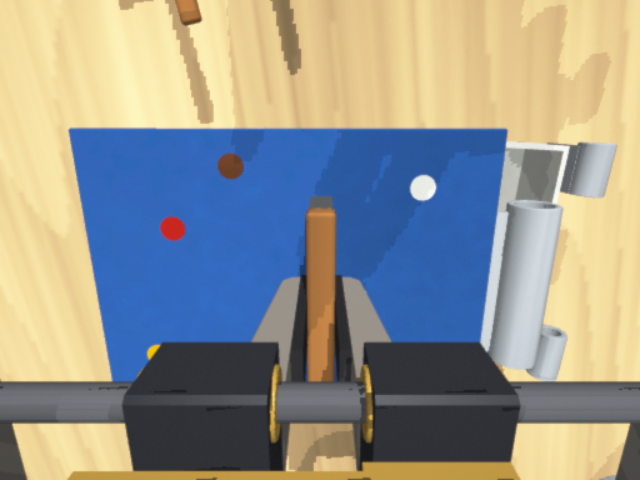

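The cover is lifted level (about 0.43 kg). Both hinge tubes are visible, with the left one at (592,168) and the right one's inner end at (550,332) in the enlarged view.

View pics/w3c.png

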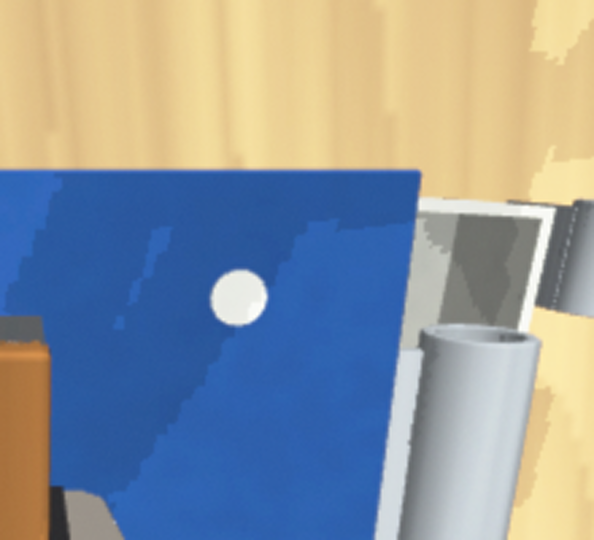

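Run:
```python
from h import *
M=np.load("w3.npy"); d=dict(fx=309.28,fy=309.28,cx=256.47,cy=188.47)
g=lambda u,v,z,k=1.25: ray(d,M,(u+.5)/k-.5,(v+.5)/k-.5,z)
a=g(597,145,.053);b=g(551,333,.053);print(a,b,np.linalg.norm(a-b),np.arctan2(-(a-b)[0],(a-b)[1]))
c=lambda u,v,z: ray(d,M,250+(u+.5)/2.7-.5,40+(v+.5)/2.7-.5,z)
p,q=c(553,207,.05),c(532,330,.05);print(p,q,np.arctan2(-(p-q)[0],(p-q)[1]))
p,q=c(553,207,.05),c(421,197,.05);print(p,q,np.arctan2((p-q)[1],(p-q)[0]))
# knuckle in hand: expected
s=state()
kz=s["position"][2]+.019-.031
A,B=g(533,205,kz),g(515,365,kz)
print("knuckle ends",A,B,(A+B)/2, kz); print("expect handle",s["position"]); print(proj(d,M,[.54,-.09,.05]))
```

```text
[ 0.6403121 -0.0336821  0.053    ] [ 0.61841743 -0.16141575  0.053     ] 0.12959653820216255 -0.16975906339172922
[ 0.62468109 -0.0323284   0.05      ] [ 0.62057414 -0.06799728  0.05      ] -0.11463606771035766
[ 0.62468109 -0.0323284   0.05      ] [ 0.58698163 -0.02503997  0.05      ] -0.1909736029344544
knuckle ends [ 0.57082842 -0.05065593  0.11300844] [ 0.56410938 -0.13939886  0.11300844] [ 0.5674689  -0.09502739  0.11300844] 0.1130084398377817
expect handle [ 0.46402934 -0.07885739  0.12500844]
(np.float64(347.72252634262134), np.float64(198.79117254611495))
```

Run:
```python
from h import *
plan((.5257,-.0960,.105),-.17,4)
```

```text
rot [-0.0003 -0.      0.0127] pos [ 0.464  -0.0789  0.125 ] t 4.6 F [ 0.1  0.5 -3.9] w 0.0116
[[-2.4, 15.8, 5.0], [-2.2, 15.9, 5.0], [-2.0, 15.9, 5.0], [-1.8, 15.9, 5.0]]
```

Call:
carry_out --offset '[[-1,8,0],[-2,16,0],[-2,16,5],[-2,16,5],[-1,8,5],[0,0,5],[0,0,0],[0,0,0],[0,0,0]]' --rotation '[[0,0,0.01],[0,0,0.01],[0,0,0.01],[0,0,0.01],[0,0,0.01],[0,0,0],[0,0,0],[0,0,0],[0,0,0]]' --grip '[255,255,255,255,255,255,255,255,255]'

```text
time: 5.5
position: [0.5264, -0.0955, 0.1058]
ee_rot: [0.764, 0.645, -0.0, 0.0]
ft_force: [0.1, -0.8, -3.8]
grip_width: 0.0118
gripper_force: 40.0
```

Run:
```python
from h import *
plan((.5257,-.0960,.105),-.17,1)
d,M=cam("wrist");np.save("w4.npy",M)
e=d["img"][90:310,290:512];cv2.imwrite("pics/w4.png",cv2.resize(e,None,fx=2.7,fy=2.7,interpolation=cv2.INTER_CUBIC))
```

```text
rot [-0.      0.0002  0.0013] pos [ 0.5264 -0.0955  0.1058] t 5.5 F [ 0.1 -0.8 -3.8] w 0.0118
[[-0.6, -0.6, 0.8]]
```

View pics/w4.png

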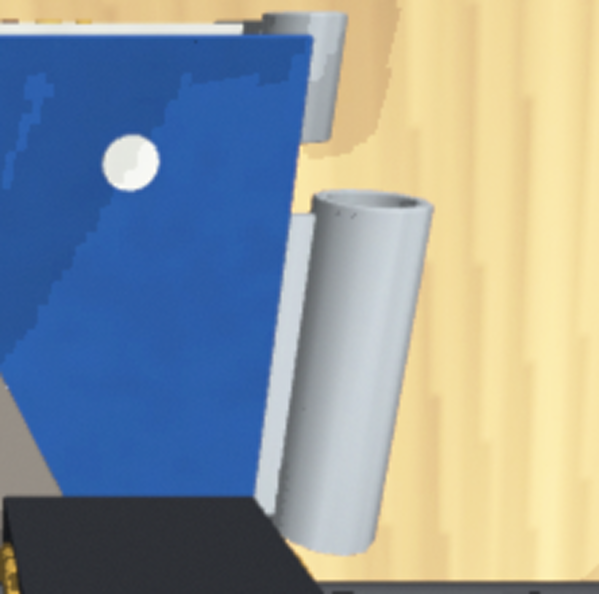

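```bash
cat >> h.py <<'E'
K=dict(fx=309.28,fy=309.28,cx=256.47,cy=188.47)
def tang(M,u,v,zc,r,th,side=1):
    """axis point of a level cylinder (dir th about z from y, axis height zc, radius r) whose silhouette passes pixel; side=+1: far (+x) side"""
    n=np.array([np.cos(th),np.sin(th),0]);yd=np.array([-np.sin(th),np.cos(th),0])
    o=M[:3,3];q=M[:3,:3]@[(u-K["cx"])/K["fx"],(v-K["cy"])/K["fy"],1]
    q2=np.array([q@n,q[2]]);q2n=np.linalg.norm(q2)
    # perpendicular pointing to the axis side (-side in n)
    p=np.array([-q2[1],q2[0]])/q2n
    if p[0]*side>0:p=-p
    t=(zc-o[2]-r*p[1])/q2[1]
    X=o+t*q+r*(p[0]*n+p[1]*np.array([0,0,1]))
    return X, X@n, X@yd
E
python3 - <<'E'
from h import *
M=np.load("w4.npy");th=-.17
c=lambda u,v: (290+(u+.5)/2.7-.5,90+(v+.5)/2.7-.5)
for n,u,v,z,r in [("Lout",347,14,.053,.010),("Lin",330,140,.053,.01),("kA",434,207,.1058+.019-.031,.012),("kB",375,545,.0938,.012)]:
    X,a,b=tang(M,*c(u,v),z,r,th);print(n,X.round(4),a.round(4),b.round(4))
s=state()["position"];n=np.array([np.cos(th),np.sin(th),0]);y=np.array([-np.sin(th),np.cos(th),0]);print("tcp",s@n,s@y)
E
```

```text
Lout [ 0.6395 -0.0326  0.053 ] 0.6358 0.0761
Lin [ 0.6344 -0.0637  0.053 ] 0.636 0.0445
kA [ 0.6347 -0.0726  0.0938] 0.6378 0.0358
kB [ 0.621  -0.1554  0.0938] 0.6383 -0.0481
tcp 0.5351993838255539 -0.005102569466490725
```

Call:
carry_out --offset '[[2.5,-2,0],[0,0,6],[0,0,10],[0,0,10],[0,0,6],[0,0,2],[0,0,1],[0,0,1],[0,0,0]]' --rotation '[[0,0,0],[0,0,0],[0,0,0],[0,0,0],[0,0,0],[0,0,0],[0,0,0],[0,0,0],[0,0,0]]' --grip '[255,255,255,255,255,255,255,255,255]'

```text
time: 6.45
position: [0.5255, -0.0929, 0.0697]
ee_rot: [0.764, 0.645, 0.0, 0.0]
ft_force: [0.7, -0.4, -4.7]
grip_width: 0.0115
gripper_force: 40.0
```

Call:
carry_out --offset '[[0,0,1],[0,0,1],[0,0,0.5],[0,0,0],[0,0,0]]' --rotation '[[0,0,0],[0,0,0],[0,0,0],[0,0,0],[0,0,0]]' --grip '[255,255,255,255,255]'

```text
time: 6.95
position: [0.5253, -0.0929, 0.0671]
ee_rot: [0.764, 0.645, -0.0, 0.0]
ft_force: [0.3, 0.2, -3.6]
grip_width: 0.0111
gripper_force: 40.0
```

Run:
```python
from h import *
th=-.17
plan((.5257,-.0960,.066),-.17,1);print(state()["wrist_torque"])
s=state()["position"];n=np.array([np.cos(th),np.sin(th),0]);y=np.array([-np.sin(th),np.cos(th),0]);print("tcp",s@n,s@y)
d,M=cam("wrist");np.save("w5.npy",M)
e=d["img"][90:310,290:512];cv2.imwrite("pics/w5.png",cv2.resize(e,None,fx=2.7,fy=2.7,interpolation=cv2.INTER_CUBIC))
```

```text
rot [0.     0.     0.0009] pos [ 0.5253 -0.0929  0.0671] t 6.95 F [ 0.3  0.2 -3.6] w 0.0111
[[-3.0, 0.9, 1.1]]
[-0.09170889 -0.04836004  0.00033683]
tcp 0.5334270717562218 -0.002648648519420694
```

View pics/w5.png

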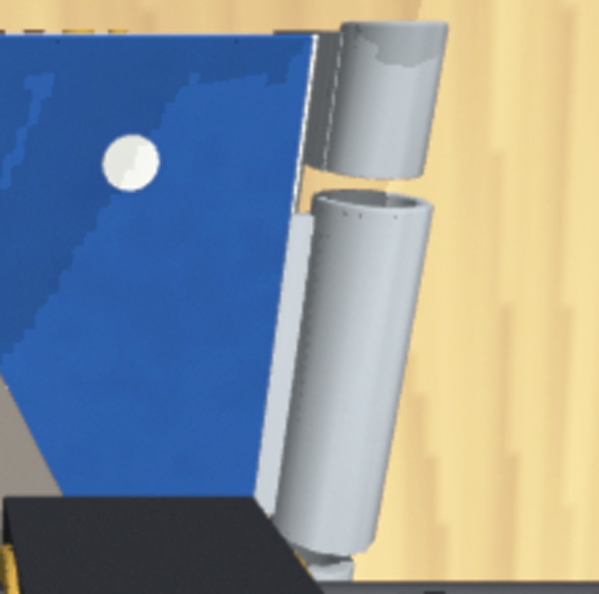

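The knuckle now lies between the hinge tubes. The left tube's edges run (345,22)-(328,170) and (448,26)-(426,175), and the knuckle's edges run (314,198)-(275,540) and (434,207)-(375,545).

Run:
```python
from h import *
M=np.load("w5.npy");th=-.17
c=lambda u,v: (290+(u+.5)/2.7-.5,90+(v+.5)/2.7-.5)
for n,u,v,z,r,sd in [("Lout",448,26,.053,.010,1),("Lin",426,175,.053,.01,1),("Lo left",344,22,.053,.01,-1),("Li left",328,168,.053,.01,-1),("kA",434,207,.0545,.012,1),("kB",375,545,.0545,.012,1),("kAl",314,198,.0545,.012,-1),("kBl",275,538,.0545,.012,-1)]:
    for zz in (z,z+.002):
        X,a,b=tang(M,*c(u,v),zz,r,th,sd);print(n,zz,a.round(4),b.round(4))
```

```text
Lout 0.053 0.6361 0.0756
Lout 0.055 0.6349 0.0756
Lin 0.053 0.637 0.0445
Lin 0.055 0.6357 0.0449
Lo left 0.053 0.6368 0.0764
Lo left 0.055 0.6358 0.0764
Li left 0.053 0.6378 0.0444
Li left 0.055 0.6368 0.0447
kA 0.0545 0.6366 0.038
kA 0.0565 0.6353 0.0385
kB 0.0545 0.6371 -0.0461
kB 0.0565 0.6358 -0.0448
kAl 0.0545 0.6371 0.0376
kAl 0.0565 0.6361 0.038
kBl 0.0545 0.6392 -0.0523
kBl 0.0565 0.6382 -0.0509
```

Call:
carry_out --offset '[[0,0,0.5],[0,0,0],[0,0,0.5],[0,0,0],[0,0,0]]' --rotation '[[0,0,0],[0,0,0],[0,0,0],[0,0,0],[0,0,0]]' --grip '[255,255,255,255,255]'

```text
time: 7.5
position: [0.5253, -0.0928, 0.066]
ee_rot: [0.764, 0.645, -0.0, -0.0]
ft_force: [-0.2, -0.9, -3.6]
grip_width: 0.0119
gripper_force: 40.0
```

Call:
carry_out --offset '[[0,0,0.5],[0,0,0],[0,0,0.5],[0,0,0],[0,0,0]]' --rotation '[[0,0,0],[0,0,0],[0,0,0],[0,0,0],[0,0,0]]' --grip '[255,255,255,255,255]'

```text
time: 8.0
position: [0.5253, -0.0929, 0.0655]
ee_rot: [0.764, 0.645, -0.0, 0.0]
ft_force: [-2.0, 0.1, 3.8]
grip_width: 0.0111
gripper_force: 40.0
```

Call:
carry_out --offset '[[0,0,0],[0,0,0],[0,0,0],[0,0,0],[0,0,0],[0,0,-10],[0,0,-30],[0,0,-45],[0,0,-45],[0,0,-30]]' --rotation '[[0,0,0],[0,0,0],[0,0,0],[0,0,0],[0,0,0],[0,0,0],[0,0,0],[0,0,0],[0,0,0],[0,0,0]]' --grip '[120,100,80,80,60,60,60,30,0,0]'

```text
time: 9.0
position: [0.5263, -0.0926, 0.2291]
ee_rot: [0.764, 0.645, 0.001, 0.002]
ft_force: [0.3, -0.6, 0.0]
grip_width: 0.0897
gripper_force: 0.0
```

Run:
```python
from h import *
plan((.458,.235,.21),.09,9)
```

```text
rot [ 0.0005  0.0001 -0.0287] pos [ 0.5263 -0.0926  0.2291] t 9.0 F [ 0.3 -0.6  0. ] w 0.0897
[[34.6, -13.6, 2.1], [35.0, -12.6, 2.1], [35.3, -11.6, 2.1], [35.7, -10.6, 2.1], [35.9, -9.5, 2.1], [36.2, -8.5, 2.1], [36.4, -7.5, 2.1], [36.6, -6.4, 2.1], [36.8, -5.3, 2.1]]
```

Call:
carry_out --offset '[[35,-14,2],[35,-13,2],[35,-12,2],[36,-11,2],[36,-9,2],[36,-8,2],[36,-7,2],[37,-6,2],[37,-5,2],[0,0,0],[0,0,0],[0,0,0]]' --rotation '[[0,0,-0.029],[0,0,-0.029],[0,0,-0.029],[0,0,-0.029],[0,0,-0.029],[0,0,-0.029],[0,0,-0.029],[0,0,-0.029],[0,0,-0.029],[0,0,0],[0,0,0],[0,0,0]]' --grip '[0,0,0,0,0,0,0,0,0,0,0,0]'

```text
time: 10.2
position: [0.4578, 0.2341, 0.2073]
ee_rot: [0.675, 0.738, -0.0, 0.0]
ft_force: [0.4, -0.3, 0.8]
grip_width: 0.092
gripper_force: 0.0
```

Run:
```python
from h import *
plan((.458,.235,.21),.09,1)
d,M=cam("wrist");np.save("w6.npy",M)
cv2.imwrite("pics/w6.png",cv2.resize(d["img"],None,fx=1.5,fy=1.5,interpolation=cv2.INTER_CUBIC))
```

```text
rot [0.0002 0.0008 0.0002] pos [0.4578 0.2341 0.2073] t 10.2 F [ 0.4 -0.3  0.8] w 0.092
[[0.9, 0.3, -2.7]]
```

View pics/w6.png

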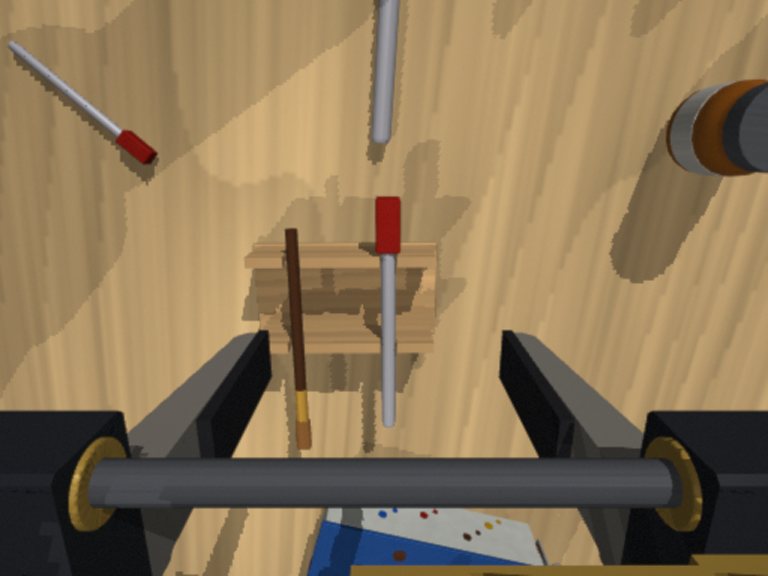

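The pin lies with its red head at (376-400, 198-253) and its tip near (388,424). The brush is to its left at (297,340).

Run:
```python
from h import *
M=np.load("w6.npy")
g=lambda u,v,z:ray(K,M,(u+.5)/1.5-.5,(v+.5)/1.5-.5,z)
for n,u,v,z in [("h1",388,198,.0505),("h2",388.5,253,.0505),("sh",388.5,258,.0415),("tip",388.5,424,.0415),("restR",435,245,.048),("brush",297,300,.0485)]: print(n,g(u,v,z).round(4))
p,q=g(388,198,.0505),g(388.5,253,.0505);print((p+q)/2)
```

```text
h1 [0.456  0.279  0.0505]
h2 [0.46   0.24   0.0505]
sh [0.4606 0.2342 0.0415]
tip [0.4738 0.0938 0.0415]
restR [0.493  0.2484 0.048 ]
brush [0.3953 0.1976 0.0485]
[0.4580022  0.25950923 0.0505    ]
```

Run:
```python
from h import *
plan((.458,.2605,.0225),.0937,1)
```

```text
rot [ 0.0002  0.0009 -0.0041] pos [0.4579 0.2339 0.2072] t 10.25 F [ 0.3 -0.  -0.4] w 0.092
[[26.7, 2.4, 184.7]]
```

Call:
carry_out --offset '[[13,1,20],[13.5,1.5,40],[0,0,45],[0,0,45],[0,0,25],[0,0,9.5],[0,0,0],[0,0,0],[0,0,0],[0,0,0],[0,0,0],[0,0,0]]' --rotation '[[0,0,-0.004],[0,0,0],[0,0,0],[0,0,0],[0,0,0],[0,0,0],[0,0,0],[0,0,0],[0,0,0],[0,0,0],[0,0,0],[0,0,0]]' --grip '[0,0,0,0,0,0,0,60,150,150,150,150]'

```text
time: 11.45
position: [0.4577, 0.262, 0.0231]
ee_rot: [0.672, 0.74, 0.0, 0.0]
ft_force: [-0.9, -0.5, -0.1]
grip_width: 0.0542
gripper_force: 0.0
```

Run:
```python
from h import *
plan((.458,.2605,.0225),.0937,1)
```

```text
rot [ 0.0009 -0.0002  0.0021] pos [0.4577 0.262  0.0231] t 11.45 F [-0.9 -0.5 -0.1] w 0.0542
[[-1.5, 0.2, 0.6]]
```

Call:
carry_out --offset '[[-1.5,0,0.5],[0,0,0],[0,0,0],[0,0,0],[0,0,0],[0,0,0],[0,0,0],[0,0,0],[0,0,0],[0,0,-3],[0,0,-10],[0,0,-20]]' --rotation '[[0,0,0],[0,0,0],[0,0,0],[0,0,0],[0,0,0],[0,0,0],[0,0,0],[0,0,0],[0,0,0],[0,0,0],[0,0,0],[0,0,0]]' --grip '[255,255,255,255,255,255,255,255,255,255,255,255]' --newtons 50

```text
time: 12.65
position: [0.4565, 0.2599, 0.0548]
ee_rot: [0.672, 0.74, -0.001, -0.001]
ft_force: [0.5, 0.5, -0.6]
grip_width: 0.0174
gripper_force: 50.0
```

Run:
```python
from h import *
th=-.17
n=np.array([np.cos(th),np.sin(th),0]);y=np.array([-np.sin(th),np.cos(th),0])
T=n*.6365+y*(.076+.040+.17);T[2]=.15
print(T,state()["grip_width"],state()["gripper_force"],state()["wrist_torque"]);plan(T,th,8)
```

```text
[0.67571086 0.17419268 0.15      ] 0.01740251413810516 49.999555349349976 [-0.05511717 -0.08761967  0.0050036 ]
rot [-0.0003  0.0002  0.0333] pos [0.4565 0.2599 0.0548] t 12.65 F [ 0.5  0.5 -0.6] w 0.0174
[[-13.3, 26.2, -12.0], [-12.4, 26.6, -11.9], [-11.5, 27.0, -11.9], [-10.6, 27.4, -11.9], [-9.7, 27.8, -11.9], [-8.8, 28.1, -11.9], [-7.8, 28.3, -11.9], [-6.9, 28.6, -11.9]]
```

Call:
carry_out --offset '[[0,0,-15],[-13,26,-20],[-12,27,-15],[-12,27,-10],[-11,27,-10],[-10,28,-10],[-9,28,-10],[-8,28,-5],[-7,29,0],[0,0,0],[0,0,0]]' --rotation '[[0,0,0],[0,0,0.033],[0,0,0.033],[0,0,0.033],[0,0,0.033],[0,0,0.033],[0,0,0.033],[0,0,0.033],[0,0,0.033],[0,0,0],[0,0,0]]' --grip '[255,255,255,255,255,255,255,255,255,255,255]'

```text
time: 13.75
position: [0.6762, 0.1736, 0.1501]
ee_rot: [0.764, 0.645, -0.0, -0.0]
ft_force: [-0.2, 0.6, -0.5]
grip_width: 0.0176
gripper_force: 50.0
```

Run:
```python
from h import *
th=-.17
n=np.array([np.cos(th),np.sin(th),0]);y=np.array([-np.sin(th),np.cos(th),0])
T=n*.6365+y*(.076+.03+.166);T[2]=.034
print(T,state()["grip_width"]);plan(T,th,1)
```

```text
[0.6733423  0.16039449 0.034     ] 0.01763301506378897
rot [-0.0009 -0.0003  0.0013] pos [0.6762 0.1736 0.1501] t 13.75 F [-0.2  0.6 -0.5] w 0.0176
[[-13.5, -0.5, 116.1]]
```

Call:
carry_out --offset '[[0,-0.5,20],[0,0,35],[0,0,35],[0,0,20],[0,0,6],[0,0,0],[0,0,0],[0,0,0]]' --rotation '[[0,0,0],[0,0,0],[0,0,0],[0,0,0],[0,0,0],[0,0,0],[0,0,0],[0,0,0]]' --grip '[255,255,255,255,255,255,255,255]'

```text
time: 14.55
position: [0.6771, 0.1745, 0.0361]
ee_rot: [0.764, 0.645, 0.001, 0.001]
ft_force: [-0.8, -0.6, -1.7]
grip_width: 0.0176
gripper_force: 50.0
```

Run:
```python
from h import *
s=state();th=-.17
n=np.array([np.cos(th),np.sin(th),0]);y=np.array([-np.sin(th),np.cos(th),0])
print(s["position"],s["position"]@n,s["position"]@y,R.from_quat(s["ee_rot"]).as_rotvec())
t,Mt=cam("top");c,Mc=cam("scene")
P=lambda a,b,z:(n*a+y*b+[0,0,z])
b0=s["position"]@y;a0=s["position"]@n
for nm,p in [("head",P(a0,b0,.053)),("tip",P(a0,b0-.166,.053)),("mouth",P(.6365,.076,.053)),("R",P(.6365,-.084,.053))]: print(nm,np.round(proj(t,Mt,p),1),np.round(proj(c,Mc,p),1))
us=proj(c,Mc,P(a0,b0-.1,.053))
x0,y0=int(us[0])-75,int(us[1])-55
a=cv2.resize(c["img"][y0:y0+110,x0:x0+150],None,fx=5.3,fy=5.3,interpolation=cv2.INTER_CUBIC)
cv2.imwrite("pics/s7.png",a);np.save("s7.npy",c["img"]);np.save("t7.npy",t["img"]);print(x0,y0)
```

```text
[0.67709942 0.17451652 0.03608087] 0.6378137622566711 0.28655409818574407 [2.39918601 2.02634377 0.00439138]
head [225.3 133.6] [226.2 278.3]
tip [278.1 142.4] [198.6 227.1]
mouth [292.3 145.2] [192.5 214.8]
R [343.7 153.8] [171.4 175.8]
133 191
```

View pics/s7.png

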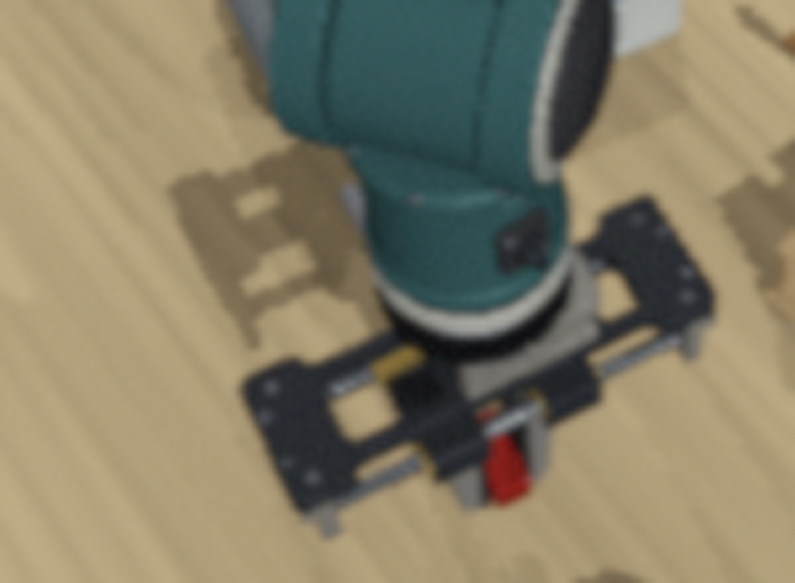

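The arm hides the pin in the scene view, where only the red head shows at (507,470). I'll go by feel from here.

Call:
carry_out --offset '[[-10,-1.5,2],[-15,0,0],[-8,0,0],[0,0,0],[0,0,0],[0,0,0]]' --rotation '[[0,0,0],[0,0,0],[0,0,0],[0,0,0],[0,0,0],[0,0,0]]' --grip '[255,255,255,255,255,255]' --newtons 60

```text
time: 15.25
position: [0.6689, 0.1423, 0.0322]
ee_rot: [0.764, 0.645, 0.0, -0.0]
ft_force: [1.2, 0.5, -0.5]
grip_width: 0.0176
gripper_force: 60.0
```

```bash
cat >> h.py <<'E'
def st(th=-.17):
    s=state();n=np.array([np.cos(th),np.sin(th),0]);y=np.array([-np.sin(th),np.cos(th),0]);p=s["position"];f=s["ft_force"];w=s["wrist_torque"]
    C=R.from_quat(s["ee_rot"]).as_matrix()
    print("a %.4f b %.4f z %.4f tip-b %.4f yaw %.4f pitch %.4f roll %.4f | Fa %.1f Fb %.1f Fz %.1f | Ta %.2f Tb %.2f Tz %.2f t %.2f w %.4f"%(p@n,p@y,p[2],p@y-.166,np.arctan2(C[1,1],C[0,1]),C[2,0],C[2,1],f@n,f@y,f[2],w@n,w@y,w[2],s["time"],s["grip_width"]))
E
python3 -c "
from h import *
st()"
```

```text
a 0.6352 b 0.2534 z 0.0322 tip-b 0.0874 yaw -0.1677 pitch 0.0007 roll 0.0001 | Fa 1.0 Fb 0.7 Fz -0.5 | Ta 0.04 Tb -0.10 Tz -0.02 t 15.25 w 0.0176
```

Call:
carry_out --offset '[[0,1,-1.9],[0,0,0],[-4,0,0],[0,0,0],[0,0,0]]' --rotation '[[0,0,0.002],[0,0,0],[0,0,0],[0,0,0],[0,0,0]]' --grip '[255,255,255,255,255]'

```text
time: 15.75
position: [0.6692, 0.1373, 0.0339]
ee_rot: [0.765, 0.644, -0.0, 0.0]
ft_force: [-0.1, 0.3, -2.1]
grip_width: 0.0176
gripper_force: 60.0
```

```bash
python3 -c "
from h import *
st()"
```

```text
a 0.6363 b 0.2485 z 0.0339 tip-b 0.0825 yaw -0.1704 pitch -0.0002 roll -0.0001 | Fa -0.2 Fb 0.3 Fz -2.1 | Ta 0.05 Tb -0.07 Tz 0.04 t 15.75 w 0.0176
```

Call:
carry_out --offset '[[-2,0,0],[-2,0,0],[-2,0,0],[-2,0,0],[0,0,0]]' --rotation '[[0,0,0],[0,0,0],[0,0,0],[0,0,0],[0,0,0]]' --grip '[255,255,255,255,255]'

```text
time: 16.25
position: [0.6682, 0.1319, 0.0345]
ee_rot: [0.764, 0.645, 0.002, -0.001]
ft_force: [1.7, 4.9, -1.2]
grip_width: 0.0176
gripper_force: 60.0
```

```bash
python3 -c "
from h import *
st()"
```

```text
a 0.6362 b 0.2431 z 0.0345 tip-b 0.0771 yaw -0.1690 pitch 0.0034 roll 0.0009 | Fa 0.9 Fb 5.2 Fz -1.2 | Ta 1.08 Tb -0.06 Tz 0.01 t 16.25 w 0.0176
```

Call:
carry_out --offset '[[5,0,0],[0,0,-2],[0,0,0],[-3,0,0],[-2,0,0],[-1,0,0],[-1,0,0],[0,0,0]]' --rotation '[[0,0,0],[0,0,0],[0,0,0],[0,0,0],[0,0,0],[0,0,0],[0,0,0],[0,0,0]]' --grip '[255,255,255,255,255,255,255,255]'

```text
time: 17.05
position: [0.6674, 0.1272, 0.0358]
ee_rot: [0.765, 0.644, -0.0, 0.0]
ft_force: [-1.1, 0.2, -2.1]
grip_width: 0.0173
gripper_force: 60.0
```

```bash
python3 -c "
from h import *
st()"
```

```text
a 0.6363 b 0.2383 z 0.0358 tip-b 0.0723 yaw -0.1706 pitch -0.0005 roll -0.0004 | Fa -1.1 Fb 0.0 Fz -2.1 | Ta -0.07 Tb 0.06 Tz -0.09 t 17.05 w 0.0173
```

Call:
carry_out --offset '[[-2,0,0],[-2,0,0],[-2,0,0],[0,0,0]]' --rotation '[[0,0,0],[0,0,0],[0,0,0],[0,0,0]]' --grip '[255,255,255,255]'

```text
time: 17.45
position: [0.6664, 0.1212, 0.0359]
ee_rot: [0.765, 0.644, -0.0, 0.0]
ft_force: [-1.1, 0.2, -1.5]
grip_width: 0.0175
gripper_force: 60.0
```

```bash
python3 -c "
from h import *
st()"
```

```text
a 0.6363 b 0.2322 z 0.0359 tip-b 0.0662 yaw -0.1706 pitch -0.0005 roll -0.0002 | Fa -1.1 Fb 0.1 Fz -1.5 | Ta -0.07 Tb 0.06 Tz -0.11 t 17.45 w 0.0175
```

Call:
carry_out --offset '[[0,-0.5,0],[-2,0,0],[-3,0,0],[-3,0,0],[-3,0,0],[0,0,0]]' --rotation '[[0,0,0],[0,0,0],[0,0,0],[0,0,0],[0,0,0],[0,0,0]]' --grip '[255,255,255,255,255,255]'

```text
time: 18.05
position: [0.6642, 0.1101, 0.0359]
ee_rot: [0.765, 0.644, -0.0, 0.0]
ft_force: [-0.2, 0.7, -1.7]
grip_width: 0.0176
gripper_force: 60.0
```

```bash
python3 -c "
from h import *
st()"
```

```text
a 0.6360 b 0.2208 z 0.0359 tip-b 0.0548 yaw -0.1709 pitch -0.0006 roll 0.0000 | Fa -0.3 Fb 0.6 Fz -1.7 | Ta -0.03 Tb -0.07 Tz -0.04 t 18.05 w 0.0176
```

Call:
carry_out --offset '[[-3,0,0],[-3,0,0],[-3,0,0],[-3,0,0],[0,0,0]]' --rotation '[[0,0,0],[0,0,0],[0,0,0],[0,0,0],[0,0,0]]' --grip '[255,255,255,255,255]'

```text
time: 18.55
position: [0.6621, 0.0983, 0.0359]
ee_rot: [0.765, 0.644, -0.0, 0.0]
ft_force: [0.7, 0.2, -1.6]
grip_width: 0.0174
gripper_force: 60.0
```

```bash
python3 -c "
from h import *
st()"
```

```text
a 0.6359 b 0.2089 z 0.0359 tip-b 0.0429 yaw -0.1709 pitch -0.0006 roll -0.0000 | Fa 0.7 Fb 0.3 Fz -1.6 | Ta -0.03 Tb -0.03 Tz -0.03 t 18.55 w 0.0174
```

Call:
carry_out --offset '[[-3,0,0],[-3,0,0],[-3,0,0],[-3,0,0],[0,0,0]]' --rotation '[[0,0,0],[0,0,0],[0,0,0],[0,0,0],[0,0,0]]' --grip '[255,255,255,255,255]'

```text
time: 19.05
position: [0.6601, 0.0865, 0.0359]
ee_rot: [0.765, 0.644, -0.0, 0.0]
ft_force: [-0.1, -0.3, -1.4]
grip_width: 0.0176
gripper_force: 60.0
```

```bash
python3 -c "
from h import *
st()"
```

```text
a 0.6359 b 0.1969 z 0.0359 tip-b 0.0309 yaw -0.1709 pitch -0.0006 roll -0.0001 | Fa -0.0 Fb -0.3 Fz -1.4 | Ta 0.02 Tb -0.07 Tz -0.02 t 19.05 w 0.0176
```

Call:
carry_out --offset '[[-3,0,0],[-3,0,0],[-3,0,0],[-3,0,0],[-3,0,0],[-3,0,0],[-3,0,0],[0,0,0]]' --rotation '[[0,0,0],[0,0,0],[0,0,0],[0,0,0],[0,0,0],[0,0,0],[0,0,0],[0,0,0]]' --grip '[255,255,255,255,255,255,255,255]'

```text
time: 19.85
position: [0.6565, 0.0659, 0.0359]
ee_rot: [0.765, 0.644, -0.0, 0.0]
ft_force: [-1.1, -0.2, -0.8]
grip_width: 0.0174
gripper_force: 60.0
```

```bash
python3 -c "
from h import *
st()"
```

```text
a 0.6359 b 0.1760 z 0.0359 tip-b 0.0100 yaw -0.1708 pitch -0.0006 roll -0.0001 | Fa -1.1 Fb -0.4 Fz -0.8 | Ta -0.04 Tb -0.07 Tz -0.09 t 19.85 w 0.0174
```

Call:
carry_out --offset '[[-3,0,0],[-3,0,0],[-3,0,0],[-3,0,0],[-3,0,0],[-3,0,0],[-3,0,0],[0,0,0]]' --rotation '[[0,0,0],[0,0,0],[0,0,0],[0,0,0],[0,0,0],[0,0,0],[0,0,0],[0,0,0]]' --grip '[255,255,255,255,255,255,255,255]'

```text
time: 20.65
position: [0.6529, 0.0452, 0.0359]
ee_rot: [0.765, 0.644, -0.0, 0.0]
ft_force: [-0.0, 0.3, -1.8]
grip_width: 0.0176
gripper_force: 60.0
```

```bash
python3 -c "
from h import *
st()"
```

```text
a 0.6358 b 0.1550 z 0.0359 tip-b -0.0110 yaw -0.1708 pitch -0.0006 roll -0.0001 | Fa -0.0 Fb 0.3 Fz -1.8 | Ta -0.00 Tb 0.03 Tz -0.06 t 20.65 w 0.0176
```

Call:
carry_out --offset '[[-3,0,0],[-3,0,0],[-3,0,0],[-3,0,0],[-3,0,0],[-3,0,0],[-3,0,0],[-3,0,0],[-3,0,0],[-3,0,0],[0,0,0]]' --rotation '[[0,0,0],[0,0,0],[0,0,0],[0,0,0],[0,0,0],[0,0,0],[0,0,0],[0,0,0],[0,0,0],[0,0,0],[0,0,0]]' --grip '[255,255,255,255,255,255,255,255,255,255,255]'

```text
time: 21.75
position: [0.6478, 0.0156, 0.0359]
ee_rot: [0.765, 0.644, -0.0, 0.0]
ft_force: [0.5, 0.5, -1.4]
grip_width: 0.0177
gripper_force: 60.0
```

```bash
python3 -c "
from h import *
st()"
```

```text
a 0.6358 b 0.1250 z 0.0359 tip-b -0.0410 yaw -0.1708 pitch -0.0006 roll -0.0002 | Fa 0.4 Fb 0.6 Fz -1.4 | Ta -0.06 Tb 0.09 Tz -0.01 t 21.75 w 0.0177
```

Call:
carry_out --offset '[[-2,0,0],[-2,0,0],[-2,0,0],[-2,0,0],[-1,0,0],[-1,0,0],[-1,0,0],[-1,0,0],[-1,0,0],[0,0,0]]' --rotation '[[0,0,0],[0,0,0],[0,0,0],[0,0,0],[0,0,0],[0,0,0],[0,0,0],[0,0,0],[0,0,0],[0,0,0]]' --grip '[255,255,255,255,255,255,255,255,255,255]'

```text
time: 22.75
position: [0.6457, 0.0034, 0.0359]
ee_rot: [0.765, 0.644, -0.0, 0.0]
ft_force: [-1.1, 0.2, -1.7]
grip_width: 0.0173
gripper_force: 60.0
```

```bash
python3 -c "
from h import *
st()"
```

```text
a 0.6358 b 0.1126 z 0.0359 tip-b -0.0534 yaw -0.1703 pitch -0.0002 roll -0.0001 | Fa -1.1 Fb -0.0 Fz -1.7 | Ta 0.03 Tb 0.16 Tz -0.04 t 22.75 w 0.0173
```

Call:
carry_out --offset '[[-1,0,0],[-1,0,0],[-1,0,0],[-1,0,0],[-1,0,0],[-1,0,0],[0,0,0]]' --rotation '[[0,0,0],[0,0,0],[0,0,0],[0,0,0],[0,0,0],[0,0,0],[0,0,0]]' --grip '[255,255,255,255,255,255,255]'

```text
time: 23.45
position: [0.6446, -0.0026, 0.0359]
ee_rot: [0.765, 0.644, -0.0, 0.0]
ft_force: [-0.5, 0.1, -1.6]
grip_width: 0.0176
gripper_force: 60.0
```

```bash
python3 -c "
from h import *
st()"
```

```text
a 0.6358 b 0.1065 z 0.0359 tip-b -0.0595 yaw -0.1704 pitch -0.0002 roll -0.0001 | Fa -0.5 Fb 0.0 Fz -1.6 | Ta 0.03 Tb 0.08 Tz -0.10 t 23.45 w 0.0176
```

Now well inside the right tube. About 9 mm remains until the head bears.

Call:
carry_out --offset '[[-1,0,0],[-1,0,0],[-1,0,0],[-1,0,0],[-1,0,0],[-1,0,0],[-1,0,0],[0,0,0]]' --rotation '[[0,0,0],[0,0,0],[0,0,0],[0,0,0],[0,0,0],[0,0,0],[0,0,0],[0,0,0]]' --grip '[255,255,255,255,255,255,255,255]'

```text
time: 24.25
position: [0.6434, -0.0095, 0.0359]
ee_rot: [0.765, 0.644, -0.0, 0.0]
ft_force: [-1.5, 0.2, -1.2]
grip_width: 0.0174
gripper_force: 60.0
```

```bash
python3 -c "
from h import *
st()"
```

```text
a 0.6358 b 0.0995 z 0.0359 tip-b -0.0665 yaw -0.1703 pitch -0.0003 roll -0.0001 | Fa -1.5 Fb -0.1 Fz -1.2 | Ta 0.01 Tb 0.14 Tz -0.06 t 24.25 w 0.0174
```

Call:
carry_out --offset '[[-1,0,0],[-1,0,0],[-1,0,0],[0,0,0]]' --rotation '[[0,0,0],[0,0,0],[0,0,0],[0,0,0]]' --grip '[255,255,255,255]'

```text
time: 24.65
position: [0.6431, -0.0114, 0.036]
ee_rot: [0.764, 0.645, 0.0, -0.0]
ft_force: [0.2, 2.6, -2.0]
grip_width: 0.0173
gripper_force: 60.0
```

```bash
python3 -c "
from h import *
st()"
```

```text
a 0.6358 b 0.0975 z 0.0360 tip-b -0.0685 yaw -0.1697 pitch 0.0009 roll 0.0002 | Fa -0.3 Fb 2.6 Fz -2.0 | Ta 0.52 Tb 0.04 Tz -0.07 t 24.65 w 0.0173
```

Call:
carry_out --offset '[[-1,0,0],[-1,0,0],[-1,0,0],[0,0,0],[0,0,0]]' --rotation '[[0,0,0],[0,0,0],[0,0,0],[0,0,0],[0,0,0]]' --grip '[255,255,255,255,255]'

```text
time: 25.15
position: [0.6432, -0.0118, 0.0362]
ee_rot: [0.764, 0.645, 0.002, -0.001]
ft_force: [0.5, 7.2, -2.9]
grip_width: 0.0174
gripper_force: 60.0
```

```bash
python3 -c "
from h import *
st()"
```

```text
a 0.6359 b 0.0972 z 0.0362 tip-b -0.0688 yaw -0.1684 pitch 0.0042 roll 0.0012 | Fa -0.7 Fb 7.2 Fz -2.9 | Ta 1.60 Tb -0.06 Tz -0.15 t 25.15 w 0.0174
```

Call:
carry_out --offset '[[-1,0,0],[-1,0,0],[-1,0,0],[-1,0,0],[0,0,0],[0,0,0]]' --rotation '[[0,0,0],[0,0,0],[0,0,0],[0,0,0],[0,0,0],[0,0,0]]' --grip '[255,255,255,255,255,255]'

```text
time: 25.75
position: [0.6433, -0.0121, 0.0365]
ee_rot: [0.764, 0.646, 0.004, -0.002]
ft_force: [2.5, 13.5, -3.8]
grip_width: 0.0175
gripper_force: 60.0
```

```bash
python3 -c "
from h import *
st()"
```

```text
a 0.6361 b 0.0969 z 0.0365 tip-b -0.0691 yaw -0.1668 pitch 0.0088 roll 0.0025 | Fa 0.2 Fb 13.7 Fz -3.8 | Ta 2.92 Tb -0.17 Tz -0.30 t 25.75 w 0.0175
```

Call:
carry_out --offset '[[2,0,0],[2,0,0],[2,0,0],[0,0,0],[0,0,0],[0,0,0],[0,0,0],[0,0,0],[0,0,0]]' --rotation '[[0,0,0],[0,0,0],[0,0,0],[0,0,0],[0,0,0],[0,0,0],[0,0,0],[0,0,0],[0,0,0]]' --grip '[255,255,255,255,190,170,150,140,140]'

```text
time: 26.65
position: [0.6429, -0.0137, 0.0361]
ee_rot: [0.765, 0.644, -0.0, 0.0]
ft_force: [-0.1, 0.1, -0.3]
grip_width: 0.0418
gripper_force: 0.0
```

```bash
python3 -c "
from h import *
st()"
```

```text
a 0.6359 b 0.0952 z 0.0361 tip-b -0.0708 yaw -0.1705 pitch -0.0005 roll 0.0002 | Fa -0.1 Fb 0.1 Fz -0.3 | Ta -0.07 Tb -0.06 Tz -0.01 t 26.65 w 0.0418
```

Released cleanly. I'll lift off, back away and check from the pictures numerically.

Call:
carry_out --offset '[[0,0,-5],[0,0,-15],[0,0,-35],[0,0,-45],[0,0,-45],[0,0,-30],[0,0,0],[0,0,0],[0,0,0]]' --rotation '[[0,0,0],[0,0,0],[0,0,0],[0,0,0],[0,0,0],[0,0,0],[0,0,0],[0,0,0],[0,0,0]]' --grip '[140,140,140,100,50,0,0,0,0]'

```text
time: 27.55
position: [0.642, -0.0133, 0.2101]
ee_rot: [0.765, 0.645, -0.001, -0.0]
ft_force: [0.4, -0.2, -0.3]
grip_width: 0.0877
gripper_force: 0.0
```

Run:
```python
from h import *
st();d,M=cam("wrist");im=d["img"].astype(int)
m=((im[...,2]>100)&(im[...,1]<50)&(im[...,0]<50)).astype(np.uint8)
n_,_,S,C=cv2.connectedComponentsWithStats(m)
th=-.17;n=np.array([np.cos(th),np.sin(th),0]);y=np.array([-np.sin(th),np.cos(th),0])
for s,c in zip(S[1:],C[1:]):
    if s[4]>60:
        e=[ray(d,M,c[0],v,.062) for v in (s[1],s[1]+s[3])]
        print(s,c.round(1),[(round(float(p@n),4),round(float(p@y),4)) for p in e])
b=((im[...,0]>100)&(im[...,2]<70)).astype(np.uint8)
n_,_,S,C=cv2.connectedComponentsWithStats(b);print(S[1:][S[1:,4]>2000])
```

```text
a 0.6350 b 0.0955 z 0.2101 tip-b -0.0705 yaw -0.1700 pitch -0.0006 roll -0.0017 | Fa 0.4 Fb -0.1 Fz -0.3 | Ta -0.03 Tb -0.09 Tz 0.01 t 27.55 w 0.0877
[248 154  17  38 604] [256.4 172.6] [(0.6349, 0.1185), (0.6349, 0.0772)]
[101 229   9   8  63] [104.9 232.5] [(0.4658, 0.0338), (0.4645, 0.024)]
[[   62   193   181   112 13325]]
```

```bash
python3 -c "
from rig import *
print(finish_job())"
```

```text
the job is handed in; nothing more can be done
None
```

The job is handed in: the cover hangs on the hinge and the pin went through all three tubes. Its head was pressed home with about 14 N against the left tube, everything was let go, and it took about 27.6 s of the 72 s.

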